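# Put the blue filter disc into its cassette slot

### The arm

A 7-joint arm with a two-finger parallel gripper is mounted at the origin on a cart in front of the work surface, level with it; the furniture and walls round the work are solid. World frame = base frame: x ahead of the robot, y to its left, z up, the work surface at z = 0. Lengths are in m, angles in rad, forces in N, time in s.
With the tool pointing down it reaches from about 0.4 to 0.875 m from the base axis. Payload 19.3 kg.
Tool frame: the origin (TCP) lies at the very end of the fingers, on their centre line; the grasp point (between the pads) lies 19 mm behind it; z points along the fingers, y is the line along which they close (so a half turn about z gives the same grasp; the last joint's range is limited). The gripper opens to 85 mm and grips with 20 to 120 N. Pads are 22 mm wide; open, the fingers measure 114 mm over their backs; the gripper's body (76 mm by 85 mm) begins 54 mm behind the grasp point. The pads swing forward as they close: fully open they stand 13 mm farther back than shut.
Start: joints at [-1.351, 0.521, -0.036, 1.599, 0.021, 1.021, -0.113], TCP at [0.179, 0.599, 0.231] pointing down, gripper open.
Joint ranges: [-2.91, 2.91], [-0.3, 2.13], [-1.5, 1.42], [0.17, 2.43], [-1.26, 4.41], [0.16, 1.93], [-2.52, 2.52]. Speed limits (rad/s): [1.89, 1.89, 2.39, 2.39, 3.01, 3.01, 3.01].

### API

Orientations are given as [roll, pitch, yaw] about the fixed x, y, z axes, in that order (R = Rz(yaw) Ry(pitch) Rx(roll)).
In Python, from workcell import monitor, viewer, bot gives the robot as it stands.
- The arm moves only by the tool move_arm, never from a script. Its arguments are lists of equal length, an entry for each row: "gripper": the opening, from 0 (shut) to 1 (fully open); "linear": the shift along the tool's x, y, z in cm, a list of three; "twist": the turn about the tool's z in degrees. A call has 1 to 8 rows; each row shifts and turns the commanded pose from where the row before left it, along the tool's axes as they then stand; what a row does not reach is not made up. A row lasts 1/10 s, in which the tool goes at most 50 mm and 8.59 degrees, less where a joint would pass 70% of its speed; a pose out of reach is approached as far as the arm can. A call with a gripper value outside its range is refused whole. The fingers move at their own pace and stop on an object; "squeeze" is the grip in N (left out, the last holds). Time passes only in rows, so rows that do not move let the fingers close. It gives the time, the measured TCP pose, the force, the opening and the grip force at its end, in the units of the state.
- monitor.observe(): the state, without advancing time (a new reading comes with each control period).
- viewer.grab_frame(name): name is "scene" or "side" or "wrist"; returns a dict with "img" (400x640x3 uint8, red, green, blue), "K" (3x3 intrinsics, pixels), "eye" and "rotation" of the camera in the world. Camera axes: x right, y up, looking along -z (the intrinsics and any distortion apply to the point x, -y, -z); pixel columns grow to the right and rows downward; lengths in m; the calibration is good to about 2 mm. A picture is of the moment at which its call begins. There is no depth.
- bot.job_done(): hands the job in; it is judged then, once.
The state is a dict: "clock": time; "qpos": joint angles; "qd": joint speeds; "joint_efforts": joint torques, N m; "position": TCP position; "tool_rot": TCP orientation; "force": force on the tool from outside, world axes, zero at the start; "moment": the same for the moment, N m; "grip_width": finger opening in m; "finger_force": force on a finger pad.
Only numpy, scipy, OpenCV 4.12 (cv2) and the standard library are available. Lean on these libraries where they do the work, as an engineer would, in place of code of your own. Each camera call takes 0.05 s, during which the arm holds its last target. There are 200 camera calls.

### The job

Slide the blue filter disc into the middle slot of the filter cassette, the one with the blue ledges, until the whole round disc is inside and only its handle sticks out of the front. Let it rest there on the ledges and leave the amber disc where it lies.

Things in the scene. Friction and masses are not known exactly. Their poses are not given: they have to be found in the camera images.
- disc_blue: Disc with blue glass in a black frame, 70 mm across, 5 mm thick, lying flat, 80 g. Origin: centre of the round part's underside; z up. A flat tongue, 16 mm wide, runs along -x (roughly toward the robot) to x = -114 mm and carries an upright blue grip to pinch from above: centre x = -100 mm, 26 mm long in x, 10 mm thick in y, top at z = 45 mm. Centre of mass at x = -16 mm.
- disc_amber: Bystander: a disc of the same shape, origin and axes with amber glass and grip, lying flat about 18 cm to the left or right of the blue one.
- cassette: Aluminium case with clear top, fixed on a grey plinth, open at the front (toward the robot): three horizontal slots one above the other, 28 mm pitch, 24 mm clear height, ledges 4 mm thick, the middle ones blue, the others grey. Origin 74 mm below slot_middle, same axes. Top at z = 130 mm; plinth 126 mm wide, out to x = -62 mm, top at z = 42 mm. Partly sunk, so the height differs by start.
- slot_middle (a point): Seated place in the middle slot: where the centre of the disc's underside belongs, midway between the walls, level with the upper face of the blue ledges. x points into the cassette, y left, z up. Slot 86 mm wide between walls; a ledge 27 mm wide along each wall, 32 mm gap between. Walls and ledges begin at x = -50 mm; back wall at x = +45 mm. 49 to 74 mm above the worktop.

How it is judged:
By the outcome, as a careful person would: the job done as asked, in the order asked, and still so for the second after the job is handed in, with the robot touching nothing.
It also fails if it takes over 32 s, if anything falls off the work surface, if the arm or the gripper's body presses on something with over 40 N, if the wrist force passes 120 N, or if a joint passes its speed limit or range.

## Working session

There is one attempt and no reset: what is moved stays moved. The work goes in short steps, Python scripts to look and compute and a tool call to move; the robot and the scene stay as the last step left them, time stands still between calls to the robot, and variables do not carry over. Pictures are saved under pics/ and viewed, at most 10 in all, crops included, and the job is handed in when it is done.

Besides the shell and the picture viewer there is one more tool, called after ">>>" by a JSON object that holds its "op" and its "data", one argument or row to a line. move_arm: Moves the arm, as the interface text tells. Its arguments: {"type":"object","properties":{"gripper":{"type":"array"},"linear":{"type":"array"},"twist":{"type":"array"},"squeeze":{"type":"number"}},"required":["gripper","linear","twist"]}

```bash
mkdir -p pics; ls; cat > h.py <<'E'
import numpy as np, cv2
from workcell import monitor, viewer, bot
def grab(n,save=None):
    f=viewer.grab_frame(n)
    if save: cv2.imwrite('pics/%s.png'%save,cv2.cvtColor(f['img'],cv2.COLOR_RGB2BGR))
    return f
def ray(f,uv):
    K=np.array(f['K']);d=np.linalg.inv(K)@[uv[0],uv[1],1]
    d=np.array(f['rotation'])@(d*[1,-1,-1]); return np.array(f['eye']),d/np.linalg.norm(d)
def plane(f,uv,z):
    o,d=ray(f,uv); return o+d*(z-o[2])/d[2]
def tri(*fu):
    A=np.zeros((3,3));b=np.zeros(3);R=[ray(f,u) for f,u in fu]
    for o,d in R:
        P=np.eye(3)-np.outer(d,d);A+=P;b+=P@o
    p=np.linalg.solve(A,b); return p,[np.linalg.norm((np.eye(3)-np.outer(d,d))@(p-o)) for o,d in R]
def proj(f,p):
    c=np.array(f['rotation']).T@(np.array(p)-f['eye']); c=c*[1,-1,-1]; u=np.array(f['K'])@c; return u[:2]/u[2]
E
python3 - <<'E'
from h import *
import pickle
F={n:grab(n,n+'0') for n in('scene','side','wrist')}
pickle.dump(F,open('F0.pkl','wb'))
for n,f in F.items(): print(n,{k:np.round(v,3).tolist() for k,v in f.items() if k!='img'})
s=monitor.observe();print(s)
a=np.hstack([F['scene']['img'],F['side']['img']]);
cv2.imwrite('pics/a.png',cv2.resize(np.vstack([F['scene']['img'],F['side']['img']])[:,:,::-1],(480,600)))
E
```

```text
pics
scene {'K': [[396.024, 0.0, 320.558], [0.0, 396.024, 195.934], [0.0, 0.0, 1.0]], 'eye': [0.082, -0.263, 0.711], 'rotation': [0.752, 0.015, -0.972]}
side {'K': [[508.774, 0.0, 306.823], [0.0, 508.774, 194.679], [0.0, 0.0, 1.0]], 'eye': [0.484, 0.776, 0.635], 'rotation': [0.87, -0.002, -3.01]}
wrist {'K': [[283.793, 0.0, 318.342], [0.0, 283.793, 199.293], [0.0, 0.0, 1.0]], 'eye': [0.116, 0.618, 0.373], 'rotation': [-0.265, 0.0, 1.282]}
{'clock': 0.15, 'qpos': array([-1.35123818,  0.52187256, -0.03628386,  1.59986019,  0.02122105,
        1.02110622, -0.11280646]), 'qd': array([ 2.19198017e-03, -2.24639116e-03, -1.41996788e-03, -8.43525483e-05,
       -2.85656790e-04,  3.69975815e-04, -8.92898144e-04]), 'joint_efforts': array([ 2.65511910e-03, -9.27375698e+01,  1.98102459e+00, -3.70054221e+01,
        1.80152088e-02,  6.30075258e-03,  2.66600983e-05]), 'position': array([0.17856268, 0.59869072, 0.23086731]), 'tool_rot': array([-3.14073672e+00,  9.72643510e-05,  2.85178870e+00]), 'force': array([-0.02797826,  0.70530728,  0.27500959]), 'moment': array([-0.01339039, -0.01826299, -0.01143105]), 'finger_force': 0.0, 'grip_width': 0.0852770113339902}
```

View pictures.

```bash
python3 - <<'E'
s=open('h.py').read()
s=s.replace("import numpy as np, cv2","import numpy as np, cv2\nfrom scipy.spatial.transform import Rotation as Ro")
s=s.replace("    if save","    f['rotation']=Ro.from_euler('xyz',f['rotation']).as_matrix()\n    if save",1)
open('h.py','w').write(s)
import pickle
from scipy.spatial.transform import Rotation as Ro
F=pickle.load(open('F0.pkl','rb'))
for f in F.values(): f['rotation']=Ro.from_euler('xyz',f['rotation']).as_matrix()
pickle.dump(F,open('F0.pkl','wb'))
E
```

```text
(no output)
```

View pics/scene0.png

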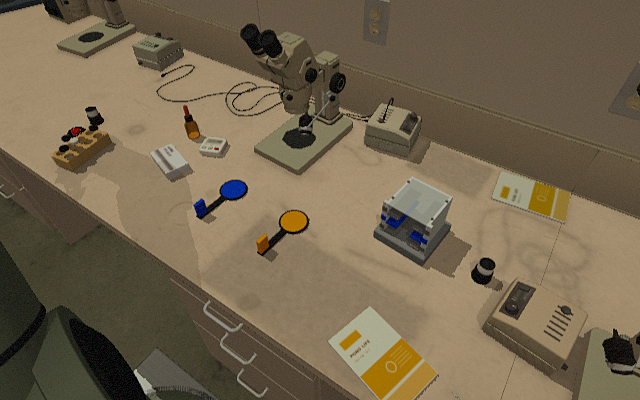

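View pics/side0.png

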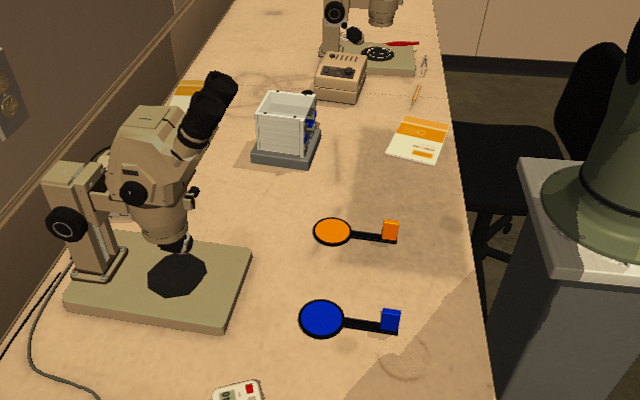

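```bash
python3 - <<'E'
from h import *
import pickle
F=pickle.load(open('F0.pkl','rb'))
B={}
for n in('scene','side'):
    hsv=cv2.cvtColor(F[n]['img'],cv2.COLOR_RGB2HSV)
    for c,(lo,hi) in {'blue':((105,150,60),(130,255,255)),'amber':((10,190,150),(20,255,255))}.items():
        k,l,st,ce=cv2.connectedComponentsWithStats(cv2.inRange(hsv,lo,hi))
        for i in range(1,k):
            if st[i,4]>25: print(n,c,st[i].tolist(),ce[i].round(1),plane(F[n],ce[i],.004).round(4))
a=F['scene']['img'][165:270,360:465];b=F['side']['img'][80:175,240:335]
cv2.imwrite('pics/c0.png',np.hstack([cv2.resize(a,(400,400),interpolation=2),cv2.resize(b,(400,400),interpolation=2)])[:,:,::-1])
E
```

```text
scene blue [221, 180, 25, 19, 357] [233.  188.8] [0.5212 0.3147 0.004 ]
scene blue [194, 199, 13, 18, 146] [200.2 207.6] [0.4313 0.3375 0.004 ]
scene blue [386, 214, 21, 15, 133] [395.4 221.1] [ 0.6512 -0.0696  0.004 ]
scene blue [410, 230, 17, 14, 121] [417.8 236.9] [ 0.638  -0.1315  0.004 ]
scene amber [189, 132, 10, 6, 28] [194.  134.6] [0.6206 0.5589 0.004 ]
scene amber [281, 211, 26, 20, 409] [293.2 220.6] [0.5222 0.1272 0.004 ]
scene amber [256, 234, 11, 9, 33] [261.3 237.8] [0.4431 0.1567 0.004 ]
side blue [305, 119, 9, 9, 48] [309.4 122.6] [ 0.6084 -0.222   0.004 ]
side blue [301, 301, 41, 34, 1121] [320.9 317.7] [0.5222 0.3142 0.004 ]
side blue [380, 308, 21, 23, 373] [389.8 319.5] [0.4201 0.3038 0.004 ]
side amber [181, 81, 23, 3, 66] [191.8  82. ] [ 0.9367 -0.3762  0.004 ]
side amber [175, 86, 28, 9, 185] [186.9  89.8] [ 0.9366 -0.3342  0.004 ]
side amber [404, 116, 44, 13, 204] [425.3 122.4] [ 0.3428 -0.2592  0.004 ]
side amber [397, 123, 49, 20, 524] [421.4 132.2] [ 0.3535 -0.2161  0.004 ]
side amber [413, 150, 19, 8, 72] [422.1 153.7] [ 0.3552 -0.1321  0.004 ]
side amber [315, 219, 35, 24, 653] [331.9 230.3] [0.5234 0.1258 0.004 ]
side amber [382, 219, 17, 21, 282] [389.9 229.3] [0.4214 0.1095 0.004 ]
```

View pics/c0.png

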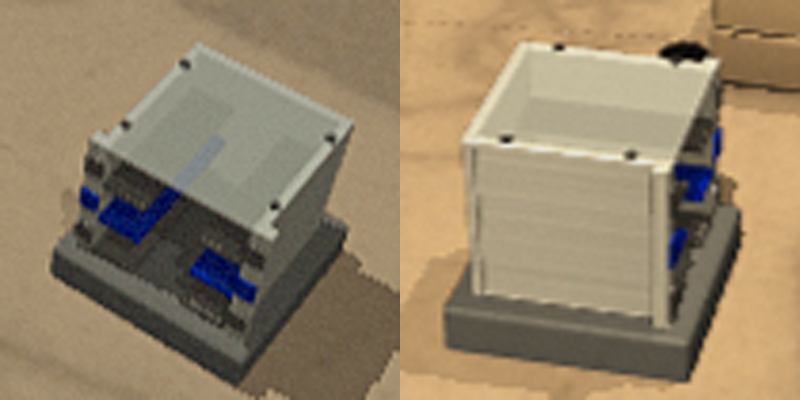

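```bash
python3 - <<'E'
from h import *
import pickle
F=pickle.load(open('F0.pkl','rb'));S,D=F['scene'],F['side']
s=lambda x,y:(360+x/3.81-.4,165+y/3.81-.4)
d=lambda x,y:(240+(x-400)/4.21-.4,80+y/4.21-.4)
C={'tFL':(s(95,135),d(670,163)),'tBL':(s(198,45),d(467,141)),'tBR':(s(352,123),d(527,44)),'tFR':(s(270,236),d(720,60)),
 'pFL':(s(55,238),d(691,347)),'pFR':(s(240,350),d(741,208))}
for k,(a,b) in C.items():
    p,e=tri((S,a),(D,b));print(k,p.round(4),np.round(e,4))
print('grip',tri((S,(200.2,207.6)),(D,(389.8,319.5))))
print('disc',tri((S,(233,188.8)),(D,(320.9,317.7))))
W=F['wrist'];print('wristproj',proj(W,(.43,.31,.03)),proj(W,(.65,-.1,.1)))
p=monitor.observe();R=Ro.from_euler('xyz',p['tool_rot']).as_matrix();print('cam in tool',(R.T@(W['eye']-p['position'])).round(4),'\n',(R.T@W['rotation']).round(3),'\n',R.round(3))
E
```

```text
tFL [ 0.5984 -0.0569  0.1167] [0.0005 0.0005]
tBL [ 0.6961 -0.0712  0.1119] [0.0004 0.0004]
tBR [ 0.6858 -0.1662  0.1122] [0.0001 0.0001]
tFR [ 0.5882 -0.1614  0.1132] [0. 0.]
pFL [ 0.5892 -0.0439  0.0258] [0.0028 0.0028]
pFR [ 0.5776 -0.165   0.0268] [0.0014 0.0014]
grip (array([0.42166908, 0.31966621, 0.0246744 ]), [np.float64(0.0006081304743940446), np.float64(0.0006081304743940051)])
disc (array([0.52176803, 0.31463547, 0.00406865]), [np.float64(0.0005017715614476098), np.float64(0.0005017715614472984)])
wristproj [183.42690572 386.80219651] [-19.22411132 589.85848467]
cam in tool [ 0.0658  0.0002 -0.1417] 
 [[ 0.001  0.965  0.262]
 [ 1.    -0.001 -0.001]
 [-0.001  0.262 -0.965]] 
 [[-0.958  0.286 -0.   ]
 [ 0.286  0.958 -0.001]
 [-0.    -0.001 -1.   ]]
```

>>> {"op": "move_arm", "data": {
  "gripper": [1,1,1,1,1,1,1,1],
  "linear": [
    [0,0,1],
    [0,0,1],
    [-3,-3,0.5],
    [-3,-3,0.5],
    [-3,-3,0.5],
    [-3,-3,0.5],
    [-3,-3,0.5],
    [-3,-3,0.5]
  ],
  "twist": [-7,-6.7,0,0,0,0,0,0],
  "squeeze": 60
}}

```text
clock: 0.95
position: [0.3502, 0.4086, 0.1811]
tool_rot: [-3.141, 0.0, 3.091]
force: [0.0, 0.7, 0.1]
grip_width: 0.0853
finger_force: 0.0
```

>>> {"op": "move_arm", "data": {
  "gripper": [1,1,1,1],
  "linear": [
    [-2.6,-3,0.5],
    [-2.6,-3,0.5],
    [-2.5,-2.9,0],
    [0,0,0]
  ],
  "twist": [0,0,0,0]
}}

```text
clock: 1.35
position: [0.4246, 0.3127, 0.1711]
tool_rot: [-3.14, 0.001, 3.084]
force: [-0.1, 1.3, 0.1]
grip_width: 0.0854
finger_force: 0.0
```

```bash
python3 - <<'E'
from h import *
f=grab('wrist','w1');hsv=cv2.cvtColor(f['img'],cv2.COLOR_RGB2HSV)
k,l,st,ce=cv2.connectedComponentsWithStats(cv2.inRange(hsv,(105,150,60),(130,255,255)))
for i in range(1,k):
    if st[i,4]>40:
        r=cv2.minAreaRect(np.argwhere(l==i)[:,::-1].astype(np.float32))
        print(st[i],ce[i].round(1),r,plane(f,ce[i],.005).round(4),plane(f,ce[i],.045).round(4))
p=monitor.observe();print(p['clock'],p['position'].round(4),p['tool_rot'].round(4),p['qpos'].round(2))
E
```

```text
[320 170  11  33 338] [325.  186.3] ((325.0, 186.0), (32.0, 10.0), 90.0) [0.4281 0.32   0.005 ] [0.4191 0.3196 0.045 ]
[ 298  239   53   47 1959] [324.2 262. ] ((324.0, 262.0), (46.0, 52.0), 90.0) [0.5206 0.3145 0.005 ] [0.4996 0.3148 0.045 ]
1.4 [0.4231 0.3151 0.1712] [-3.1408e+00  2.0000e-04  3.0866e+00] [-0.71  0.45 -0.05  1.91  0.03  0.78  0.73]
```

View pics/w1.png

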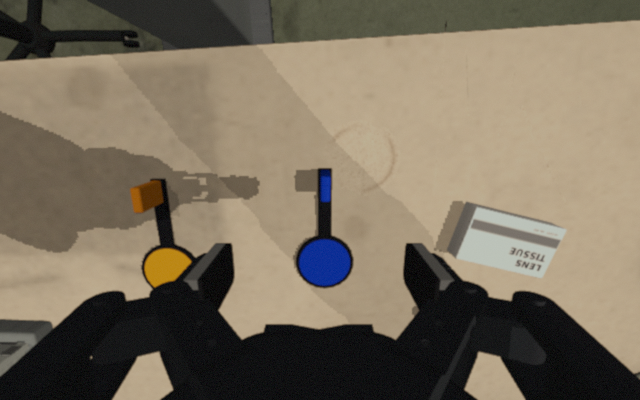

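>>> {"op": "move_arm", "data": {
  "gripper": [1,1,1,1,1,1,1],
  "linear": [
    [0.2,0.4,2.5],
    [0,0,3],
    [0,0,3],
    [0,0,3],
    [0,0,2.5],
    [0,0,1.5],
    [0,0,0]
  ],
  "twist": [0,0,0,0,0,0,0]
}}

```text
clock: 2.1
position: [0.4182, 0.3215, 0.0145]
tool_rot: [-3.14, -0.003, 3.092]
force: [-0.2, 0.7, 0.5]
grip_width: 0.0856
finger_force: 0.0
```

>>> {"op": "move_arm", "data": {
  "gripper": [0.6,0.3,0.1,0,0,0,0,0],
  "linear": [
    [0,0,0],
    [0,0,0],
    [0,0,0],
    [0,0,0],
    [0,0,0],
    [0,0,0],
    [0,0,0],
    [0,0,0]
  ],
  "twist": [0,0,0,0,0,0,0,0]
}}

```text
clock: 2.9
position: [0.4201, 0.3215, 0.0168]
tool_rot: [3.141, 0.0, 3.091]
force: [-1.0, -0.7, 9.2]
grip_width: 0.009
finger_force: 58.7
```

>>> {"op": "move_arm", "data": {
  "gripper": [0,0,0,0,0,0,0],
  "linear": [
    [0,0,-0.5],
    [0,0,-1],
    [0,0,-2],
    [0,0,-2.5],
    [0,0,-2.5],
    [0,0,-2.5],
    [0,0,0]
  ],
  "twist": [0,0,0,0,0,0,0]
}}

```text
clock: 3.6
position: [0.4211, 0.3223, 0.1299]
tool_rot: [3.138, 0.004, 3.091]
force: [-0.0, 0.1, -0.8]
grip_width: 0.009
finger_force: 58.4
```

```bash
cat > bl.py <<'E'
from h import *
def blobs(f,amin=60):
    hsv=cv2.cvtColor(f['img'],cv2.COLOR_RGB2HSV)
    k,l,st,ce=cv2.connectedComponentsWithStats(cv2.inRange(hsv,(105,150,60),(130,255,255)))
    return [(st[i].tolist(),ce[i]) for i in range(1,k) if st[i,4]>amin]
if __name__=='__main__':
    S,D,W=grab('scene','s2'),grab('side','d2'),grab('wrist','w2')
    for f in(S,D,W):
        for b in blobs(f): print(b[0],b[1].round(1))
        print()
    p=monitor.observe();print(p['clock'],p['position'].round(4),p['tool_rot'].round(4),p['force'].round(1),p['grip_width'])
    import pickle;pickle.dump((S,D,W),open('F2.pkl','wb'))
E
python3 bl.py
```

```text
[211, 145, 27, 18, 385] [223.8 153.6]
[386, 214, 21, 15, 136] [395.6 221.1]
[410, 230, 17, 14, 119] [417.8 236.9]

[299, 252, 47, 35, 1262] [322.  268.7]
[387, 256, 20, 27, 85] [392.3 272. ]

[308, 223, 21, 79, 1514] [318.5 263.1]

3.75 [0.4197 0.3212 0.1263] [-3.1416  0.      3.0909] [ 0.1  0.4 -1.1] 0.009062022201052698
```

```bash
python3 - <<'E'
from h import *
import pickle
S,D,W=pickle.load(open('F2.pkl','rb'))
print(tri((S,(223.8,153.6)),(D,(322,268.7))))
print([proj(W,p) for p in [(.52,.314,.115),(.42,.32,.155)]])
a=S['img'][120:220,170:270];b=D['img'][220:320,290:410]
cv2.imwrite('pics/c2.png',np.hstack([cv2.resize(a,(300,300)),cv2.resize(b,(360,300))])[:,:,::-1])
E
```

```text
(array([0.5227067 , 0.31770925, 0.11700366]), [np.float64(0.0001041231837707178), np.float64(0.00010412318377065262)])
[array([314.22307368, 376.42901986]), array([314.63419895, 274.57824405])]
```

View pics/c2.png

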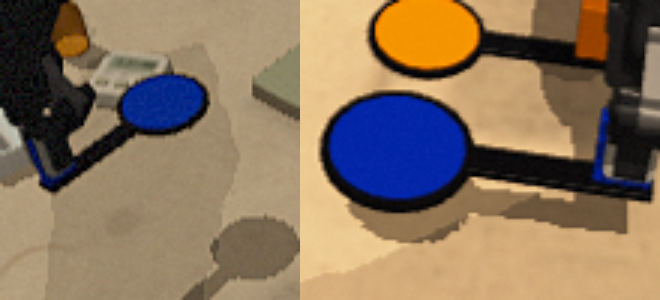

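>>> {"op": "move_arm", "data": {
  "gripper": [0,0,0,0,0,0,0,0],
  "linear": [
    [0,0,0],
    [-0.4,-1.5,0],
    [-0.4,-3,0],
    [-0.4,-3.5,0],
    [-0.4,-3.5,0],
    [-0.4,-3.5,0],
    [-0.4,-3.5,0],
    [-0.4,-3.5,0]
  ],
  "twist": [2.65,0,0,0,0,0,0,0]
}}

```text
clock: 4.55
position: [0.4256, 0.0974, 0.1258]
tool_rot: [-3.141, -0.001, 3.045]
force: [0.8, -0.4, -0.8]
grip_width: 0.0088
finger_force: 58.4
```

>>> {"op": "move_arm", "data": {
  "gripper": [0,0,0,0,0,0,0,0],
  "linear": [
    [-0.4,-3.5,0],
    [-0.4,-3.5,0],
    [-0.4,-3.5,0],
    [-0.4,-3.5,0],
    [-0.4,-3,0],
    [-0.3,-1.8,0],
    [0,0,0],
    [0,0,0]
  ],
  "twist": [0,0,0,0,0,0,0,0]
}}

```text
clock: 5.35
position: [0.4304, -0.0901, 0.1259]
tool_rot: [-3.142, -0.001, 3.044]
force: [-0.6, 0.6, -1.1]
grip_width: 0.0092
finger_force: 58.5
```

```bash
python3 bl.py; python3 - <<'E'
from h import *
import pickle
S,D,W=pickle.load(open('F2.pkl','rb'))
s=lambda x,y:(360+x/3.81-.4,165+y/3.81-.4)
for q in [(140,240),(192,268),(100,218)]: print(plane(S,s(*q),.055).round(4))
c=S['img'][165:295,320:450]
cv2.imwrite('pics/c3.png',np.hstack([cv2.resize(c,(400,400),interpolation=2),cv2.resize(W['img'][:,120:520],(400,400))])[:,:,::-1])
E
```

```text
[384, 214, 23, 31, 453] [394.3 230.4]
[410, 230, 17, 14, 118] [417.9 237. ]
[351, 252, 6, 21, 80] [353.3 262.7]

[324, 103, 32, 16, 408] [339.8 110.7]

[308, 222, 21, 80, 1541] [318.5 262.5]

5.5 [ 0.4309 -0.089   0.1261] [ 3.1414e+00 -5.0000e-04  3.0460e+00] [ 0.5  0.4 -0.6] 0.009197372473186279
[ 0.5954 -0.0932  0.055 ]
[ 0.5936 -0.1254  0.055 ]
[ 0.5972 -0.0675  0.055 ]
```

View pics/c3.png

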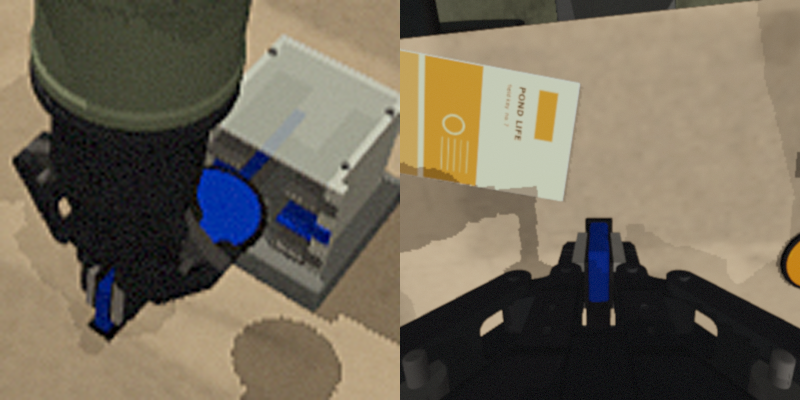

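>>> {"op": "move_arm", "data": {
  "gripper": [0,0,0,0,0],
  "linear": [
    [0,-0.5,1.5],
    [0,0,1.5],
    [0,0,1.5],
    [0,0,0],
    [0,0,0]
  ],
  "twist": [0,0,0,0,0]
}}

```text
clock: 6.0
position: [0.4306, -0.0942, 0.0815]
tool_rot: [3.142, -0.001, 3.046]
force: [-0.3, 0.7, -0.7]
grip_width: 0.0093
finger_force: 58.5
```

```bash
python3 bl.py; python3 - <<'E'
from h import *
import pickle
S,D,W=pickle.load(open('F2.pkl','rb'))
a=S['img'][185:275,340:450];c=D['img'][75:165,250:360]
cv2.imwrite('pics/c4.png',np.hstack([cv2.resize(a,(400,330),interpolation=2),cv2.resize(c,(400,330),interpolation=2)])[:,:,::-1])
E
```

```text
[392, 214, 15, 15, 82] [398.7 221.3]
[410, 230, 17, 14, 119] [417.9 236.9]
[383, 234, 21, 27, 403] [392.5 247.6]
[352, 267, 6, 20, 75] [354.3 277.2]

[324, 121, 31, 16, 402] [338.9 128.4]

[308, 222, 21, 80, 1524] [318.4 262.8]

6.15 [ 0.431  -0.0945  0.082 ] [3.1416e+00 1.0000e-03 3.0449e+00] [ 0.6  0.4 -1. ] 0.009387186948650391
```

View pics/c4.png

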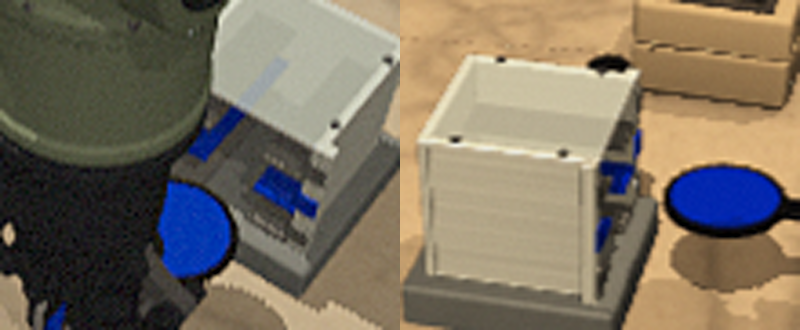

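```bash
python3 - <<'E'
from h import *
import pickle
S,D,W=pickle.load(open('F2.pkl','rb'))
for z in(.068,.0715,.075): print(z,plane(D,(338.9,128.4),z).round(4))
# glass right edge in scene, expected from centre c radius r
hsv=cv2.cvtColor(S['img'],cv2.COLOR_RGB2HSV);m=cv2.inRange(hsv,(105,150,60),(130,255,255));m[:232]=0;m[:,:375]=0
# hull points of the exposed edge (right side) -> rays on z=.0715 -> circle fit
P=np.array([plane(S,(np.flatnonzero(m[r]).max()+.5,r),.0715) for r in range(240,258)])
A=np.c_[2*P[:,:2],np.ones(len(P))];x=np.linalg.lstsq(A,(P[:,:2]**2).sum(1),rcond=None)[0]
print(x[:2],np.sqrt(x[2]+x[:2]@x[:2]))
c=np.array([.5335,-.103]);print(np.linalg.norm(P[:,:2]-c,axis=1).round(4))
hd=cv2.cvtColor(D['img'],cv2.COLOR_RGB2HSV)
E
```

```text
0.068 [ 0.5332 -0.1071  0.068 ]
0.0715 [ 0.5329 -0.1016  0.0715]
0.075 [ 0.5326 -0.0962  0.075 ]
[ 0.54820966 -0.16501946] 0.03553937033356318
[0.0796 0.0789 0.0782 0.0776 0.0299 0.0294 0.0292 0.0311 0.0313 0.0316
 0.0321 0.031  0.0319 0.0314 0.0326 0.0326 0.0342 0.0346]
```

>>> {"op": "move_arm", "data": {
  "gripper": [0,0,0,0,0,0],
  "linear": [
    [-1,0,0],
    [-1.5,0,0],
    [-1.5,0,0],
    [-1.5,0,0],
    [-0.5,0,0],
    [0,0,0]
  ],
  "twist": [0,0,0,0,0,0]
}}

```text
clock: 6.75
position: [0.4909, -0.1005, 0.0814]
tool_rot: [-3.142, 0.0, 3.045]
force: [-0.8, 0.3, -1.4]
grip_width: 0.0086
finger_force: 58.5
```

>>> {"op": "move_arm", "data": {
  "gripper": [0,0,0,0,0,0],
  "linear": [
    [-1,0,0],
    [-1.5,0,0],
    [-1.5,0,0],
    [-1,0,0],
    [0,0,0],
    [0,0,0]
  ],
  "twist": [0,0,0,0,0,0]
}}

```text
clock: 7.35
position: [0.5395, -0.1053, 0.0811]
tool_rot: [-3.142, -0.001, 3.045]
force: [0.0, -0.6, -1.0]
grip_width: 0.009
finger_force: 58.5
```

```bash
python3 bl.py; python3 - <<'E'
from h import *
import pickle
S,D,W=pickle.load(open('F2.pkl','rb'))
a=S['img'][165:275,340:450];c=D['img'][75:165,250:360]
cv2.imwrite('pics/c5.png',np.hstack([cv2.resize(a,(400,400),interpolation=2),cv2.resize(c,(400,400),interpolation=2)])[:,:,::-1])
E
```

```text
[385, 228, 9, 21, 84] [388.6 239. ]
[412, 234, 15, 10, 75] [419.7 238.7]


[308, 222, 21, 80, 1533] [318.5 262.5]

7.5 [ 0.5395 -0.1053  0.0814] [-3.1416e+00 -4.0000e-04  3.0445e+00] [ 0.1 -0.6 -1. ] 0.009029823384068927
```

View pics/c5.png

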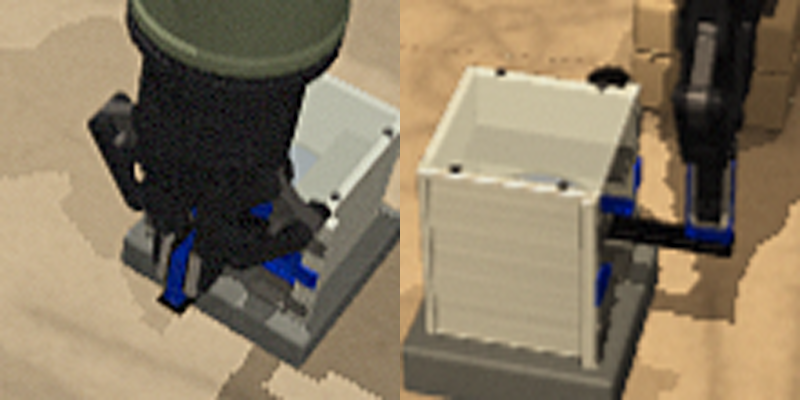

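>>> {"op": "move_arm", "data": {
  "gripper": [0,0,0,0,0],
  "linear": [
    [0,0,0.3],
    [0,0,0.3],
    [0,0,0],
    [0,0,0.1],
    [0,0,0]
  ],
  "twist": [0,0,0,0,0]
}}

```text
clock: 8.0
position: [0.5401, -0.1053, 0.0742]
tool_rot: [3.142, -0.0, 3.045]
force: [0.0, 0.1, -0.7]
grip_width: 0.009
finger_force: 58.5
```

>>> {"op": "move_arm", "data": {
  "gripper": [0,0],
  "linear": [
    [0,0,0.1],
    [0,0,0]
  ],
  "twist": [0,0]
}}

```text
clock: 8.2
position: [0.5401, -0.1053, 0.0735]
tool_rot: [-3.142, 0.0, 3.045]
force: [-2.7, 1.0, 6.4]
grip_width: 0.009
finger_force: 59.6
```

>>> {"op": "move_arm", "data": {
  "gripper": [0,0],
  "linear": [
    [0,0,0.1],
    [0,0,0]
  ],
  "twist": [0,0]
}}

```text
clock: 8.4
position: [0.54, -0.1055, 0.0726]
tool_rot: [-3.141, -0.0, 3.044]
force: [-5.8, -0.4, 10.8]
grip_width: 0.0093
finger_force: 60.4
```

>>> {"op": "move_arm", "data": {
  "gripper": [0,0,0.2,0.4,0.5,0.5],
  "linear": [
    [0,0,-0.1],
    [0,0,0],
    [0,0,0],
    [0,0,0],
    [0,0,0],
    [0,0,0]
  ],
  "twist": [0,0,0,0,0,0]
}}

```text
clock: 9.0
position: [0.5401, -0.1053, 0.0733]
tool_rot: [-3.142, -0.0, 3.045]
force: [-0.4, -0.7, 0.2]
grip_width: 0.0425
finger_force: 0.0
```

>>> {"op": "move_arm", "data": {
  "gripper": [0.5,0.5,0.5,0.5,0.5,0.5,0.5,0.5],
  "linear": [
    [0,0,-1],
    [0,0,-2],
    [0,0,-2.5],
    [0,0,-3],
    [2,0,-3],
    [3,0,-1],
    [3,0,0],
    [2.5,0,0]
  ],
  "twist": [0,0,0,0,0,0,0,0]
}}

```text
clock: 9.8
position: [0.4343, -0.0951, 0.1993]
tool_rot: [-3.142, 0.001, 3.045]
force: [0.3, -0.0, 0.0]
grip_width: 0.0426
finger_force: 0.0
```

>>> {"op": "move_arm", "data": {
  "gripper": [0.5,0.5,0.5,0.5,0.5,0.5,0.5],
  "linear": [
    [0,2,-0.5],
    [0,3,-0.5],
    [0,3,-0.5],
    [0,3,-0.5],
    [0,2,0],
    [0,0,0],
    [0,0,0]
  ],
  "twist": [0,0,0,0,0,0,0]
}}

```text
clock: 10.5
position: [0.4481, 0.0341, 0.2187]
tool_rot: [-3.141, 0.0, 3.045]
force: [0.4, 0.0, 0.4]
grip_width: 0.0427
finger_force: 0.0
```

```bash
python3 bl.py; python3 - <<'E'
from h import *
import pickle
S,D,W=pickle.load(open('F2.pkl','rb'))
a=S['img'][165:275,340:450];c=D['img'][75:165,250:360]
cv2.imwrite('pics/c6.png',np.hstack([cv2.resize(a,(400,400),interpolation=2),cv2.resize(c,(400,400),interpolation=2)])[:,:,::-1])
E
```

```text
[402, 214, 14, 13, 95] [408.1 220.1]
[385, 217, 16, 34, 260] [391.9 232.6]
[410, 230, 17, 14, 118] [417.9 237. ]

[328, 113, 13, 20, 221] [334.5 122.6]

[200, 266, 14, 16, 164] [207.2 273.5]
[208, 331, 11, 10, 77] [213.5 336.2]

10.65 [0.4481 0.0333 0.2185] [-3.1413e+00  1.0000e-04  3.0433e+00] [-1.1  0.1  0.7] 0.04266009261266308
```

View pics/c6.png

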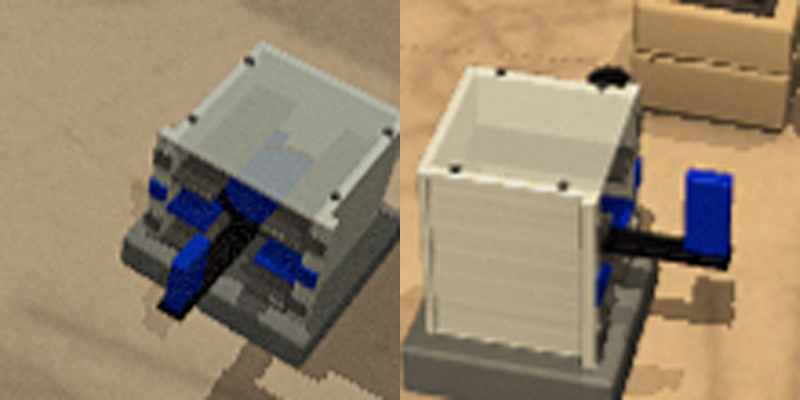

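The scene crop shows the disc under the clear top, on the blue ledges, with its tongue running out centrally at (235,225). The side crop shows the tongue level and the grip free at (708,210).

```bash
python3 -c "
from workcell import bot
print(bot.job_done())"
```

```text
the job is handed in; nothing more can be done
None
```

The blue disc rests on the blue ledges of the middle slot with only its handle sticking out of the front, the amber disc was not touched, and the job was handed in at about 10.7 s.

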